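# Tip the offcut tray into the round tub and count the batch

### The job

Pick up the small plywood scoop tray by its upright handle, and tip it over the round tub so that all five wooden offcuts slide into the tub (not into the square box). Put the empty tray back flat on the bench where it stood, then press the plunger of the batch counter right down to its stop and let it come up again. Leave everything else on the bench undisturbed.

Things in the scene. Friction and masses are not known exactly. Their poses are not given: they have to be found in the camera images.
- tray_grip (a point): On the upright wooden handle (fin) of the plywood scoop tray, 54 mm above the tray's underside, 20 mm below the fin's top. The fin is 14 mm thick along y, 36 mm long along x, centred here; pinch it across its thickness. z up, x from handle over the tray to its open lip. Walls 28 mm tall (from the underside) at both sides and handle end. Tray about 0.14 kg, standing on the bench at the start.
- tray_lip (a point): Middle of the open front edge (lip) of the same tray, on the upper face of its floor (6 mm thick): 137 mm ahead (+x) of and 48 mm below the handle point; same axes. The tray is 96 mm wide (y); its floor runs 120 mm back from here (-x) to the handle. The offcuts start to slide at a slope of 18 to 26 degrees.
- piece0_mid (a point): Centre of one of five loose light-wood offcuts (square block 24 x 24 mm, 20 mm tall, about 15 g), lying on the tray at the start.
- piece1_mid (a point): Centre of one of five loose light-wood offcuts (round plug 26 mm dia., 18 mm tall, about 15 g), lying on the tray at the start.
- piece2_mid (a point): Centre of one of five loose light-wood offcuts (square block 24 x 24 mm, 20 mm tall, about 15 g), lying on the tray at the start.
- piece3_mid (a point): Centre of one of five loose light-wood offcuts (round plug 26 mm dia., 18 mm tall, about 15 g), lying on the tray at the start.
- piece4_mid (a point): Centre of one of five loose light-wood offcuts (square block 24 x 24 mm, 20 mm tall, about 15 g), lying on the tray at the start.
- tub: The ROUND open tub of grey plastic, 180 mm outer diameter, 90 mm tall, wall 4 mm, floor 5 mm. Origin: centre of its underside. It stands firm and does not move.
- crate: The SQUARE open box of the same grey plastic, 150 x 150 mm along its x and y, 90 mm tall, wall 4 mm; not to be used. Origin: centre of its underside. It stands firm.
- plunger_top (a point): Centre of the top of the batch counter's plunger: a flat steel head, 34 mm diameter, on a grey steel housing 66 (x) x 56 (y) x 60 mm tall that stands firm on the bench. Released, it is 92 mm above the bench. z up.
- plunger (a joint): Travel of that plunger, m: 0 released (up), 0.012 pressed down to its stop. Sprung back by 2 N when up, rising to 6 N at the stop.
- glue: Bystander: white squeeze bottle, 60 mm dia., 190 mm tall. Loose. Origin: centre of its underside, z up.
- jar: Bystander: glass jar with a steel cap, 68 mm dia., 90 mm tall. Loose. Origin: centre of its underside, z up.
- tin: Bystander: steel tin with a paper label, 56 mm dia., 100 mm tall. Loose. Origin: centre of its underside, z up.
- oil: Bystander: amber glass bottle, 52 mm dia., 150 mm tall. Loose. Origin: centre of its underside, z up.
- mallet: Bystander: wooden carver's mallet standing on its head, handle up, 84 mm dia., 220 mm tall. Loose. Origin: centre of its underside, z up.
- stone: Bystander: sharpening stone in its wooden base, lying flat, 120 (x) x 56 (y) x 28 mm tall. Loose. Origin: centre of its underside, z up.
- chisel: Bystander: chisel lying flat along its x axis, wooden handle to -x; it spans x -95 to +85 mm, 22 mm wide, 18 mm tall. Loose. Origin on the underside, near the ferrule.
Not all that is in view belongs to the job. What is shaped like the part that bears plunger_top but pink or purple is not meant.

How it is judged:
On the way, in this order (a step that is already met when the one before it is completed fails the run):
1. the tray is tipped (more than 0.25 rad) with its handle within 0.3 m of the round tub's centre (angle between tray_grip's own z axis and vertical above 0.25 rad and horizontal distance between tray_grip and tub below 0.3 m), for 0.04 s.
2. all five offcuts are in the round tub (horizontal distance between each of piece0_mid, piece1_mid, piece2_mid, piece3_mid, piece4_mid and tub below 0.09 m and z of piece0_mid in the frame of tub between 0 and 0.08 m and z of piece1_mid in the frame of tub between 0 and 0.08 m and z of piece2_mid in the frame of tub between 0 and 0.08 m and z of piece3_mid in the frame of tub between 0 and 0.08 m and z of piece4_mid in the frame of tub between 0 and 0.08 m), for 0.2 s.
3. the empty tray stands flat on the bench again, its handle within 60 mm of where it was (angle between tray_grip's own z axis and vertical below 0.1 rad and height (world z) of tray_grip below 0.062 m and distance of tray_grip from where it was at the start of the episode below 0.06 m), for 0.2 s.
4. the counter's plunger is pressed down to its stop (10 of 12 mm or more) (value of joint plunger above 0.01 m), for 0.05 s.
At the end, for the whole second after the job is handed in: All five offcuts lie in the round tub (centres within 90 mm of its axis and below 80 mm above its underside), the tray stands flat (within 0.1 rad) on the bench with its handle within 60 mm of where it was at the start, and the plunger is up again (within 2 mm) (all of step 2 and all of step 3 and value of joint plunger below 0.002 m); the robot touches nothing.
It fails at once if a bystander is disturbed (moved by more than 30 mm) (distance of any of glue, jar, tin, oil, mallet, stone, chisel from where it was at the start of the episode above 0.03 m).
It fails at once if the plunger is pressed while the tray is off the bench (value of joint plunger above 0.006 m and height (world z) of tray_grip above 0.08 m).
It also fails if it takes over 67 s, if anything falls off the work surface, if the arm or the gripper's body presses on something with over 40 N, if the wrist force passes 120 N, or if a joint passes its speed limit or range.

### The arm

A 6-joint arm with a two-finger parallel gripper is mounted at the origin on the work surface. World frame = base frame: x ahead of the robot, y to its left, z up, the work surface at z = 0. Lengths are in m, angles in rad, forces in N, time in s.
With the tool pointing down it reaches from about 0.35 to 0.925 m from the base axis. Payload 6.4 kg.
Tool frame: the origin (TCP) lies between the finger pads; the fingertips stand 14 mm ahead of it and the grasp point (between the pads) lies 5 mm behind it; x points along the fingers, z is the direction in which the jaws open and shut, and the axes are right-handed (so a half turn about x gives the same grasp; the last joint's range is limited). The gripper opens to 85 mm and grips with 20 to 120 N. Pads are 22 mm wide; open, the fingers measure 114 mm over their backs; the gripper's body (76 mm by 85 mm) begins 54 mm behind the grasp point. The pads swing forward as they close: fully open they stand 13 mm farther back than shut.
Start: joints at [0.991, 0.245, 1.558, -0, 1.339, -0.174], TCP at [0.257, 0.597, 0.245] pointing down, gripper open.
Joint ranges: [-3.13, 3.13], [-1.02, 2.26], [0.13, 2.54], [-0.95, 4.09], [0.21, 2.88], [-2.74, 2.74]. Speed limits (rad/s): [2.57, 2.57, 3.14, 3.14, 3.14, 3.14].

### API

Orientations are given as a unit quaternion [w, x, y, z].
In Python, from plant import r gives the robot as it stands. The module is installed in compiled form; this text tells all that it offers.
- The arm moves only by the tool drive_tool, never from a script. Its argument "rows" is a list that holds one entry, the list of rows, each a list of 7 numbers: the shift along the world's x, y, z in mm, then the turn, a rotation vector about the world's x, y, z in rad, then the opening, from 0 (shut) to 1 (fully open). In form: [[[dx, dy, dz, ax, ay, az, fingers], ...]]. A call has 1 to 12 rows; each row is the pose to reach, as a shift and turn from the pose commanded when the call began; what a row does not reach only later rows make up. A row lasts 1/8 s, in which the tool goes at most 62.5 mm and 10.7 degrees, less where a joint would pass 70% of its speed; a pose out of reach is approached as far as the arm can. A call with a gripper value outside its range is refused whole. The fingers move at their own pace and stop on an object; the grip force is fixed at half the most. Time passes only in rows, so rows that repeat a pose let the fingers close. It gives the time, the measured TCP pose, the force and the opening at its end, in the units of the state.
- r.read_state(): the state, without advancing time (a new reading comes with each control period).
- r.read_camera(name): name is "scene" or "top"; returns the picture (384x512x3 uint8, red, green, blue); there is no depth.
- r.camera_model(name): a dict with "fx", "fy", "cx", "cy" (pixels), "R" (3x3) and "t" (3): a world point X has camera coordinates R X + t. Camera axes: x right, y down, z forward; pixel columns grow to the right and rows downward; lengths in m; the calibration is good to about 2 mm. A picture is of the moment at which its call begins. camera_model takes no time and is no camera call.
- r.job_done(): hands the job in, once; it reports no verdict.
The state is a dict: "time_s": time; "joints": joint angles; "qvel": joint speeds; "tau": joint torques, N m; "ee_pos": TCP position; "tool_rot": TCP orientation; "wrist_force": force on the tool from outside, world axes, zero at the start; "wrist_torque": the same for the moment, N m; "opening": finger opening in m.
Only numpy, scipy, OpenCV 4.12 (cv2) and the standard library are available. Lean on these libraries where they do the work, as an engineer would, in place of code of your own. Each camera call takes 0.05 s, during which the arm holds its last target.

## Working session

There is one attempt and no reset: what is moved stays moved. The work goes in short steps, Python scripts to look and compute and a tool call to move; the robot and the scene stay as the last step left them, time stands still between calls to the robot, and variables do not carry over. Pictures are saved under pics/ and viewed, and the job is handed in when it is done.

Besides the shell and the picture viewer there is one more tool, called by a JSON object that holds its "fn" and its "kwargs", one argument or row to a line. drive_tool: Moves the arm, as the interface text tells. Its arguments: {"type":"object","properties":{"rows":{"type":"array","items":{"type":"array","items":{"type":"array","items":{"type":"number"}}}}},"required":["rows"]}

```bash
mkdir -p pics; python3 - <<'E'
from plant import r
import cv2
for n in("scene","top"):
    cv2.imwrite(f"pics/{n}0.png",cv2.resize(r.read_camera(n)[:,:,::-1],(800,600),interpolation=cv2.INTER_CUBIC))
    m=r.camera_model(n);print(n,m)
print(r.read_state())
E
```

```text
scene {'fx': 377.53159006805396, 'fy': 377.53159006805396, 'cx': 251.30465980951573, 'cy': 190.8623161008412, 'R': array([[ 0.72162461,  0.69228346, -0.00123687],
       [ 0.52326   , -0.54660547, -0.65377475],
       [-0.45327353,  0.47113275, -0.75668821]]), 't': array([-0.37352377, -0.21670939,  1.33131135])}
top {'fx': 434.80927021949446, 'fy': 434.80927021949446, 'cx': 256.70128523569764, 'cy': 193.08131793219712, 'R': array([[-0.02358472, -0.99935738, -0.02699225],
       [-0.99429801,  0.02625687, -0.10335395],
       [ 0.10399627,  0.02440077, -0.99427832]]), 't': array([0.02740062, 0.54368496, 1.15395184])}
{'time_s': 0.1, 'joints': array([ 9.90925030e-01,  2.45764918e-01,  1.55891436e+00, -2.04936605e-05,
        1.33868282e+00, -1.74078465e-01]), 'qvel': array([ 1.28693826e-04, -9.10704021e-05, -2.50040287e-03, -6.91118502e-04,
        4.31096050e-04,  1.98696332e-03]), 'tau': array([ 6.61907649e-06, -4.30676401e+01, -3.27126467e+01, -8.80313064e-05,
        2.87265742e-03,  1.60415361e-06]), 'ee_pos': array([0.25630315, 0.59680888, 0.24426529]), 'tool_rot': array([ 0.58992462, -0.38924611,  0.59106729,  0.38873624]), 'wrist_force': array([-0.32302697, -0.48128276,  0.20887795]), 'wrist_torque': array([-0.00150579,  0.05144719,  0.01085438]), 'opening': 0.08556840357263022}
```

View pics/scene0.png

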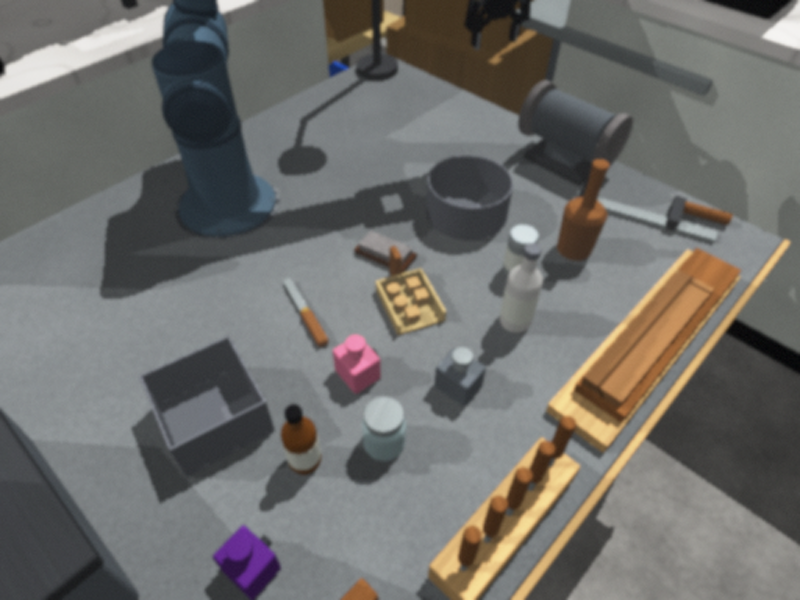

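View pics/top0.png

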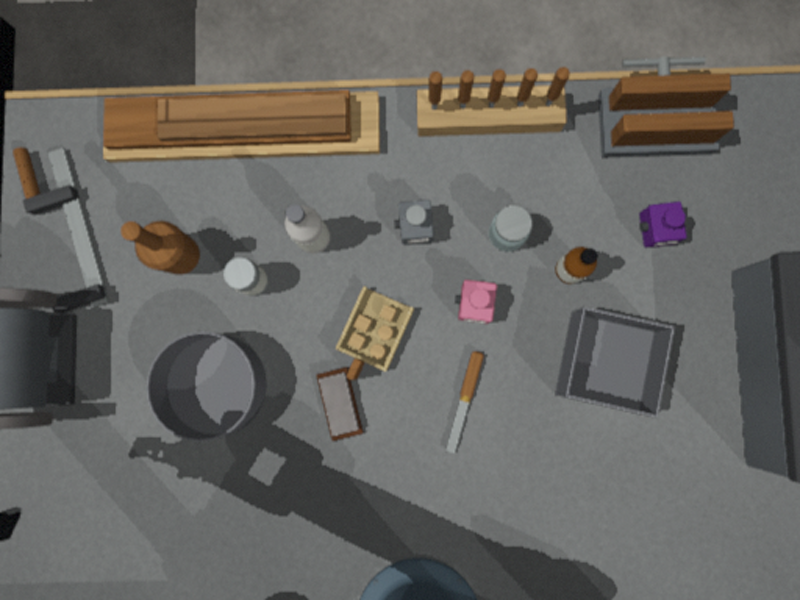

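The top view (800 px scale) shows the tray at about (375,328), with its handle at about (355,368). The tub is at (207,385) and the grey counter at (416,220). The stone at (340,403) is very close to the handle. I'll zoom in next.

```bash
cat > h.py <<'E'
import numpy as np, cv2
from plant import r
M={n:r.camera_model(n) for n in("scene","top")}
def ray(n,uv):
    m=M[n]; d=m["R"].T@np.array([(uv[0]-m["cx"])/m["fx"],(uv[1]-m["cy"])/m["fy"],1]); return -m["R"].T@m["t"],d
def plane(n,uv,z):
    o,d=ray(n,uv); return o+d*(z-o[2])/d[2]
def tri(a,b):
    o1,d1=ray("scene",a);o2,d2=ray("top",b)
    s=np.linalg.lstsq(np.c_[d1,-d2],o2-o1,rcond=None)[0]
    p,q=o1+d1*s[0],o2+d2*s[1]; return (p+q)/2,np.linalg.norm(p-q)
def proj(n,X):
    m=M[n];c=m["R"]@np.asarray(X)+m["t"];return m["fx"]*c[0]/c[2]+m["cx"],m["fy"]*c[1]/c[2]+m["cy"]
E
python3 - <<'E'
from h import *
for n,(x,y,w,h) in {"top":(190,170,100,75),"scene":(210,130,100,75)}.items():
    im=r.read_camera(n)[:,:,::-1]; cv2.imwrite(f"pics/{n}_raw.png",im)
    cv2.imwrite(f"pics/{n}1.png",cv2.resize(im[y:y+h,x:x+w],(800,600),interpolation=cv2.INTER_CUBIC))
E
```

```text
(no output)
```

View pics/top1.png

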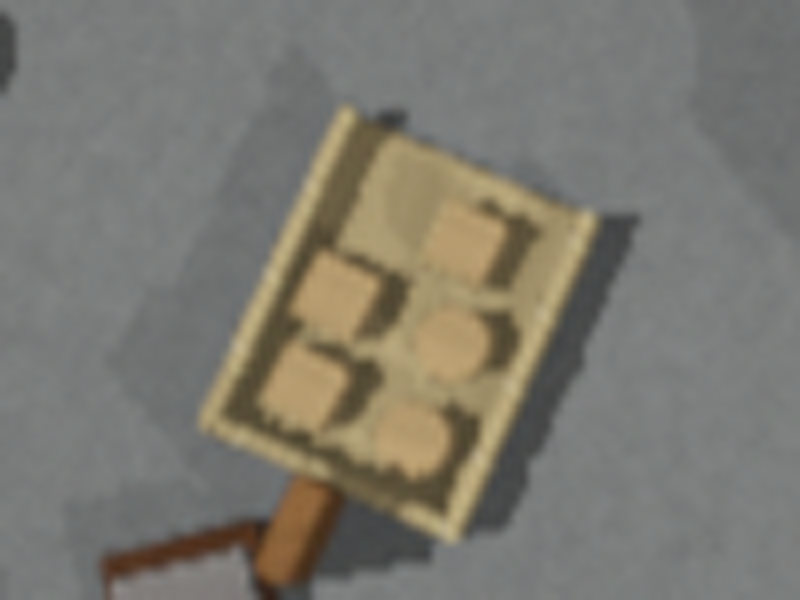

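View pics/scene1.png

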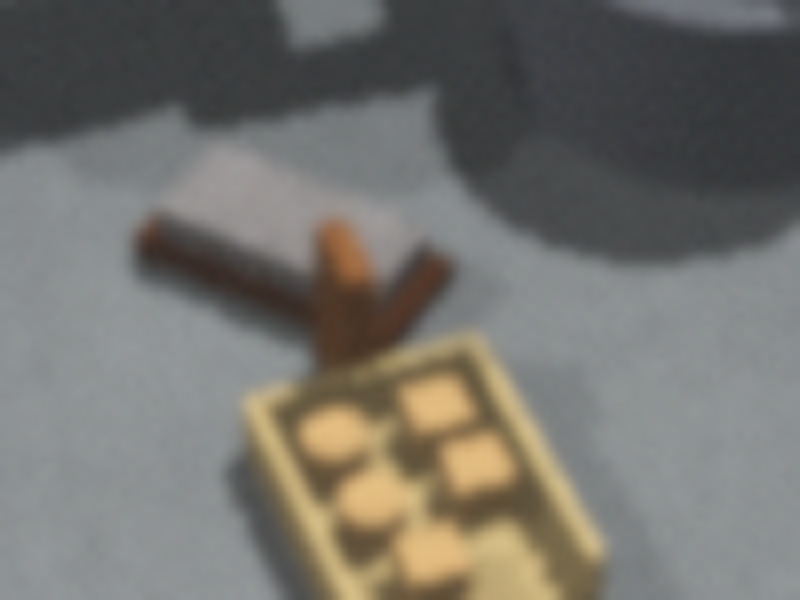

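```bash
python3 - <<'E'
from h import *
np.set_printoptions(precision=4,suppress=True)
T=lambda u,v:(190+(u+.5)/8-.5,170+(v+.5)/8-.5)
S=lambda u,v:(210+(u+.5)/8-.5,130+(v+.5)/8-.5)
c=[plane("top",T(*p),.028) for p in[(348,106),(599,213),(203,428),(460,542)]]
for p in c:print(p)
LL,LR,BL,BR=c
print("w",np.linalg.norm(LL-LR),np.linalg.norm(BL-BR),"len",np.linalg.norm(LL-BL),np.linalg.norm(LR-BR))
for d in((LL-BL),(LR-BR)):print("yaw",np.degrees(np.arctan2(d[1],d[0])))
d=LL-LR;print("yaw w",np.degrees(np.arctan2(-d[0],d[1])))
d=BL-BR;print("yaw w",np.degrees(np.arctan2(-d[0],d[1])))
lip=(LL+LR)/2;x=(LL-BL+LR-BR);x/=np.linalg.norm(x);print("lip",lip,"grip",lip-.137*x)
print("fin top centre",plane("top",T(302,527),.074))
# corners via tri: back right: scene (485,335)? 
print("BLtri",tri(S(482,335),T(203,428)),"BRtri",tri(S(247,400),T(460,542)))
im=cv2.imread("pics/top_raw.png");im2=cv2.imread("pics/scene_raw.png")
for n,i,(x,y,w,h) in (("a",im,(85,200,100,90)),("b",im2,(265,90,70,70)),("c",im,(170,120,130,75)),("d",im2,(260,120,110,140))):
    k=min(800//w,600//h);cv2.imwrite(f"pics/z{n}.png",cv2.resize(i[y:y+h,x:x+w],None,fx=k,fy=k,interpolation=cv2.INTER_CUBIC));print(n,k)
E
```

```text
[0.5742 0.0777 0.028 ]
[ 0.5352 -0.007   0.028 ]
[0.4656 0.1289 0.028 ]
[0.4252 0.0426 0.028 ]
w 0.09324952522440859 0.09526558709877032 len 0.11997469662683005 0.12071046923042272
yaw -25.229303961999303
yaw -24.270375392791866
yaw w -24.681159245872976
yaw w -25.125117145672125
lip [0.5547 0.0354 0.028 ] grip [0.4303 0.0927 0.028 ]
fin top centre [0.4311 0.0915 0.074 ]
BLtri (array([0.4675, 0.1312, 0.0241]), np.float64(0.004914176426123297)) BRtri (array([0.4266, 0.0444, 0.0247]), np.float64(0.004315859647144157))
a 6
b 8
c 6
d 4
```

View pics/za.png

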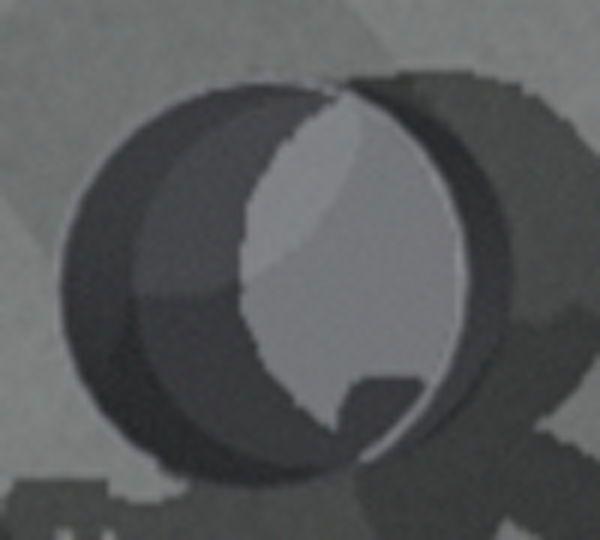

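View pics/zc.png

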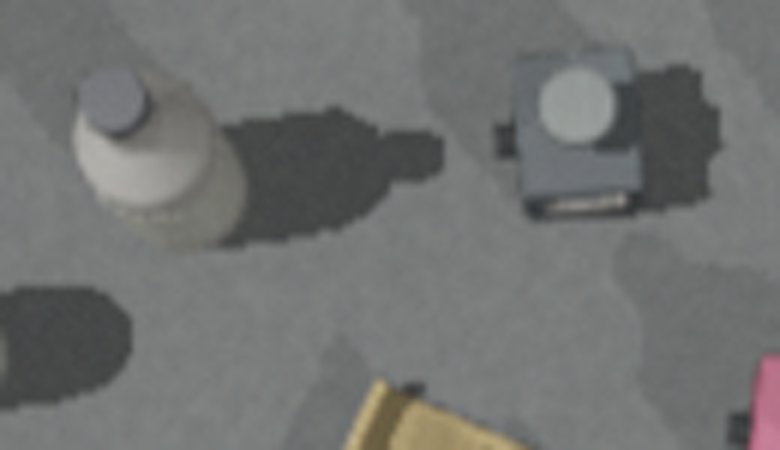

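View pics/zd.png

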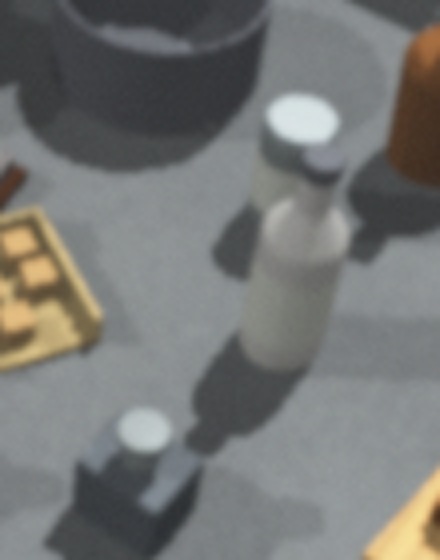

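```bash
python3 - <<'E'
from h import *
np.set_printoptions(precision=4,suppress=True)
A=lambda u,v:(85+(u+.5)/6-.5,200+(v+.5)/6-.5)
C=lambda u,v:(170+(u+.5)/6-.5,120+(v+.5)/6-.5)
D=lambda u,v:(260+(u+.5)/4-.5,120+(v+.5)/4-.5)
F=lambda u,v:((u+.5)*.64-.5,(v+.5)*.64-.5)
for p in[(60,284),(468,284),(264,82),(264,484)]:print("tub rim",plane("top",A(*p),.09))
print("plunger",plane("top",C(577,105),.092),tri(D(144,430),C(577,105)))
print("housing top corners",[plane("top",C(*p),.06) for p in[(515,50),(632,48),(524,213),(642,210)]])
print("stone",[plane("top",F(*p),.028) for p in[(318,377),(350,368),(331,440),(363,432)]])
print("glue top",plane("top",C(115,100),.19))
print("tin? (240,272)",plane("top",F(240,272),.1))
print("mallet top",plane("top",F(131,231),.22),plane("top",F(175,250),.05))
print("jar",plane("top",F(512,222),.09))
print("chisel",[plane("top",F(*p),.012) for p in[(476,355),(453,449)]])
print("TCP from state",r.read_state()["ee_pos"])
from scipy.spatial.transform import Rotation as Ro
q=r.read_state()["tool_rot"];print(Ro.from_quat(np.roll(q,-1)).as_matrix())
E
```

```text
tub rim [0.4097 0.4323 0.09  ]
tub rim [0.4056 0.2565 0.09  ]
tub rim [0.4941 0.3448 0.09  ]
tub rim [0.3234 0.3436 0.09  ]
plunger [ 0.6836 -0.0148  0.092 ] (array([ 0.6847, -0.0144,  0.0894]), np.float64(0.0012210282115639197))
housing top corners [array([0.7171, 0.0123, 0.06  ]), array([ 0.7164, -0.0401,  0.06  ]), array([0.6429, 0.01  , 0.06  ]), array([ 0.6427, -0.0425,  0.06  ])]
stone [array([0.4178, 0.1609, 0.028 ]), array([0.432 , 0.1053, 0.028 ]), array([0.3102, 0.1398, 0.028 ]), array([0.3225, 0.0847, 0.028 ])]
glue top [0.668  0.1689 0.19  ]
tin? (240,272) [0.5936 0.2776 0.1   ]
mallet top [0.6411 0.4093 0.22  ] [0.6432 0.4047 0.05  ]
jar [ 0.6666 -0.1748  0.09  ]
chisel [array([ 0.4494, -0.1139,  0.012 ]), array([ 0.289 , -0.0687,  0.012 ])]
TCP from state [0.2564 0.597  0.2446]
[[-0.0007 -0.9188  0.3948]
 [-0.0009  0.3948  0.9188]
 [-1.      0.0002 -0.0011]]
```

Measured positions:
- Tray grip: (0.431, 0.092), yaw -24.7°. The sizes and the fin check agree.
- Tub centre: (0.408, 0.344).
- Plunger: (0.684, -0.0145).

Before picking up, I'll try the pouring tilt with the empty gripper above the tub to check it is reachable.

{"fn": "drive_tool", "kwargs": {
  "rows": [
    [[74,-217,15,0.376,0.817,0,1],[74,-217,15,0.376,0.817,0,1],[74,-217,15,0.376,0.817,0,1],[74,-217,15,0.376,0.817,0,1],[74,-217,15,0.376,0.817,0,1],[74,-217,15,0.376,0.817,0,1],[74,-217,15,0.376,0.817,0,1],[74,-217,15,0.376,0.817,0,1]]
  ]
}}

```text
time_s: 1.2
ee_pos: [0.33, 0.381, 0.2611]
tool_rot: [0.37, -0.091, 0.694, 0.612]
wrist_force: [-0.3, 0.3, -0.1]
opening: 0.0853
```

```bash
python3 - <<'E'
from h import *
from scipy.spatial.transform import Rotation as Ro
s=r.read_state();print(s["time_s"],s["joints"],s["ee_pos"]);print(Ro.from_quat(np.roll(s["tool_rot"],-1)).as_matrix().round(3))
E
```

```text
1.2 [ 0.35025909  0.17325161  1.78469175  0.60953372  1.85312333 -0.85238229] [0.32998725 0.38103399 0.26108227]
[[-0.71  -0.578  0.402]
 [ 0.326  0.235  0.916]
 [-0.624  0.781  0.021]]
```

{"fn": "drive_tool", "kwargs": {
  "rows": [
    [[40,-110,-20,-0.376,-0.817,0,1],[101,-289,-100,-0.376,-0.817,0,1],[101,-289,-100,-0.376,-0.817,0,1],[101,-289,-100,-0.376,-0.817,0,1],[101,-289,-100,-0.376,-0.817,0,1],[101,-289,-100,-0.376,-0.817,0,1],[101,-289,-100,-0.376,-0.817,0,1],[101,-289,-100,-0.376,-0.817,0,1],[101,-289,-100,-0.376,-0.817,0,1]]
  ]
}}

```text
time_s: 2.33
ee_pos: [0.432, 0.0921, 0.1608]
tool_rot: [0.59, -0.39, 0.59, 0.389]
wrist_force: [-0.4, -0.1, -0.2]
opening: 0.0852
```

```bash
python3 - <<'E'
from h import *
from scipy.spatial.transform import Rotation as Ro
s=r.read_state();print(s["time_s"],s["joints"],s["ee_pos"]);print(Ro.from_quat(np.roll(s["tool_rot"],-1)).as_matrix().round(3))
im=r.read_camera("top")[:,:,::-1]; cv2.imwrite("pics/t2.png",cv2.resize(im[150:262,150:300],None,fx=5,fy=5,interpolation=cv2.INTER_CUBIC))
im=r.read_camera("scene")[:,:,::-1]; cv2.imwrite("pics/s2.png",cv2.resize(im[100:220,180:340],None,fx=5,fy=5,interpolation=cv2.INTER_CUBIC))
E
```

```text
2.325 [-4.78556992e-02 -1.64747518e-01  2.14378565e+00  2.48525090e-04
  1.16180665e+00 -1.21457947e+00] [0.4320062  0.09209414 0.16084473]
[[ 0.001 -0.919  0.393]
 [ 0.     0.393  0.919]
 [-1.    -0.001  0.   ]]
```

View pics/t2.png

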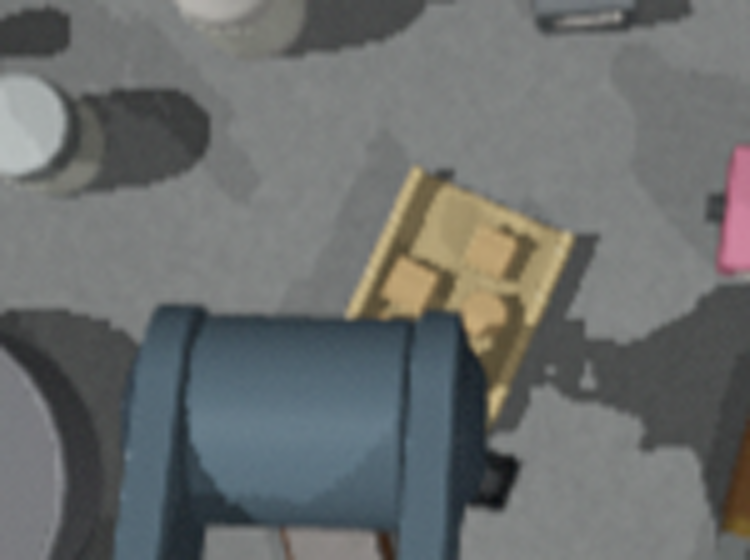

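View pics/s2.png

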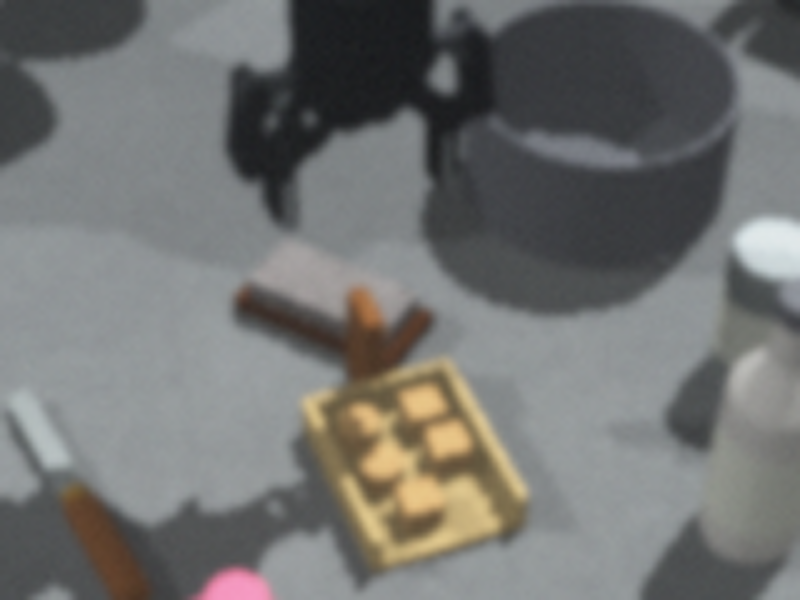

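The gripper is centred above the fin at (365,300) in the scene crop, with the fingers either side of it. I'll descend and keep the tips above the stone.

{"fn": "drive_tool", "kwargs": {
  "rows": [
    [[-1,0,-40,0,0,-0.024,1],[-1,0,-75,0,0,-0.024,1],[-1,0,-100,0,0,-0.024,1],[-1,0,-107,0,0,-0.024,1],[-1,0,-107,0,0,-0.024,1],[-1,0,-107,0,0,-0.024,0],[-1,0,-107,0,0,-0.024,0],[-1,0,-107,0,0,-0.024,0],[-1,0,-107,0,0,-0.024,0],[-1,0,-107,0,0,-0.024,0],[-1,0,-107,0,0,-0.024,0]]
  ]
}}

```text
time_s: 3.8
ee_pos: [0.431, 0.0912, 0.0538]
tool_rot: [0.595, -0.382, 0.595, 0.382]
wrist_force: [-1.3, 0.1, 6.1]
opening: 0.0133
```

{"fn": "drive_tool", "kwargs": {
  "rows": [
    [[0,0,4,0,0,0,0],[0,0,14,0,0,0,0],[0,0,30,0,0,0,0],[0,0,50,0,0,0,0],[0,0,72,0,0,0,0],[0,0,94,0,0,0,0],[0,0,116,0,0,0,0],[0,0,138,0,0,0,0],[0,0,155,0,0,0,0],[0,0,165,0,0,0,0],[0,0,170,0,0,0,0],[0,0,170,0,0,0,0]]
  ]
}}

```text
time_s: 5.3
ee_pos: [0.4304, 0.0912, 0.2231]
tool_rot: [0.595, -0.382, 0.595, 0.382]
wrist_force: [0.0, -0.6, -3.2]
opening: 0.0132
```

```bash
python3 - <<'E'
from h import *
s=r.read_state();print(s["wrist_force"],s["wrist_torque"],s["opening"])
im=r.read_camera("scene")[:,:,::-1]; cv2.imwrite("pics/s3.png",cv2.resize(im[60:210,180:380],None,fx=4,fy=4,interpolation=cv2.INTER_CUBIC))
E
```

```text
[ 0.04998175 -0.5692114  -3.16979667] [ 0.09397856  0.1122139  -0.01269634] 0.013232590265897529
```

View pics/s3.png

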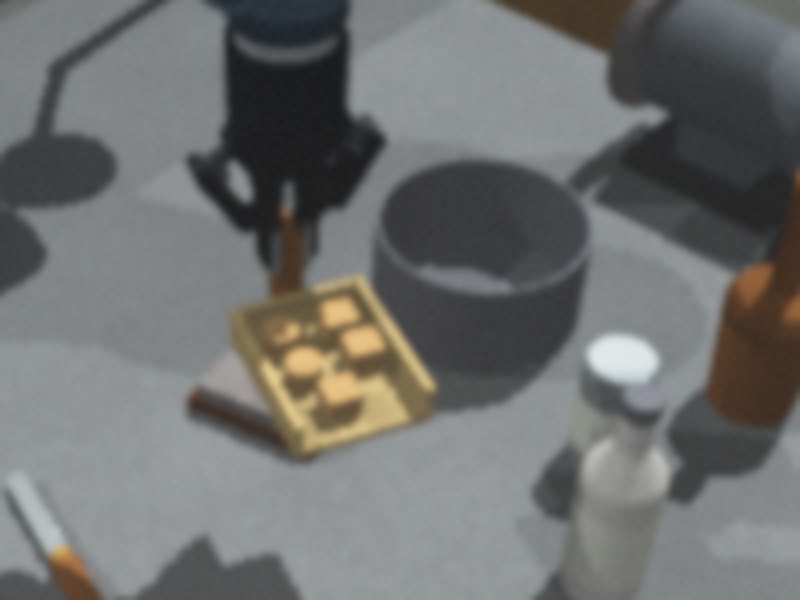

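The tray is lifted level with all five pieces on it. Next is a level carry to the tub.

{"fn": "drive_tool", "kwargs": {
  "rows": [
    [[-5,9,0,0,0,0,0],[-15,27,0,0,0,0,0],[-32,57,0,0,0,0,0],[-53,93,0,0,0,0,0],[-75,132,0,0,0,0,0],[-97,171,0,0,0,0,0],[-119,210,0,0,0,0,0],[-141,248,0,0,0,0,0],[-161,283,0,0,0,0,0],[-176,310,0,0,0,0,0],[-184,324,0,0,0,0,0],[-187,329,0,0,0,0,0]]
  ]
}}

```text
time_s: 6.85
ee_pos: [0.243, 0.4205, 0.223]
tool_rot: [0.595, -0.382, 0.595, 0.382]
wrist_force: [-0.3, -0.8, -3.0]
opening: 0.0133
```

```bash
python3 - <<'E'
from h import *
s=r.read_state();print(s["ee_pos"],s["joints"])
im=r.read_camera("scene")[:,:,::-1]; cv2.imwrite("pics/s4.png",cv2.resize(im[60:210,180:380],None,fx=4,fy=4,interpolation=cv2.INTER_CUBIC))
im=r.read_camera("top")[:,:,::-1]; cv2.imwrite("pics/t4.png",cv2.resize(im[150:340,50:300],None,fx=3,fy=3,interpolation=cv2.INTER_CUBIC))
# predicted tilt poses
a=np.radians(-24.7);x=np.array([np.cos(a),np.sin(a)])
for th in (10,20,30,40,50,60):
    t=np.radians(th);dx=.137*np.cos(t)-.048*np.sin(t);dz=-.137*np.sin(t)-.048*np.cos(t)
    lip=np.array([.408,.3445])-.045*x
    print(th,lip-dx*x,.115-dz)
E
```

```text
[0.24300204 0.42049487 0.22295129] [ 8.12913255e-01 -1.27044931e-01  1.98913430e+00 -2.11016460e-04
  1.28032648e+00 -3.29067447e-01]
10 [0.25211494 0.41619912] 0.18606057248495544
20 [0.26507266 0.41023923] 0.20696200543334023
30 [0.28113094 0.40285325] 0.22506921938165306
40 [0.29980187 0.39426558] 0.23983203579676682
50 [0.32051814 0.38473716] 0.2508018939722539
60 [0.3426503 0.3745575] 0.2576454803184681
```

View pics/s4.png

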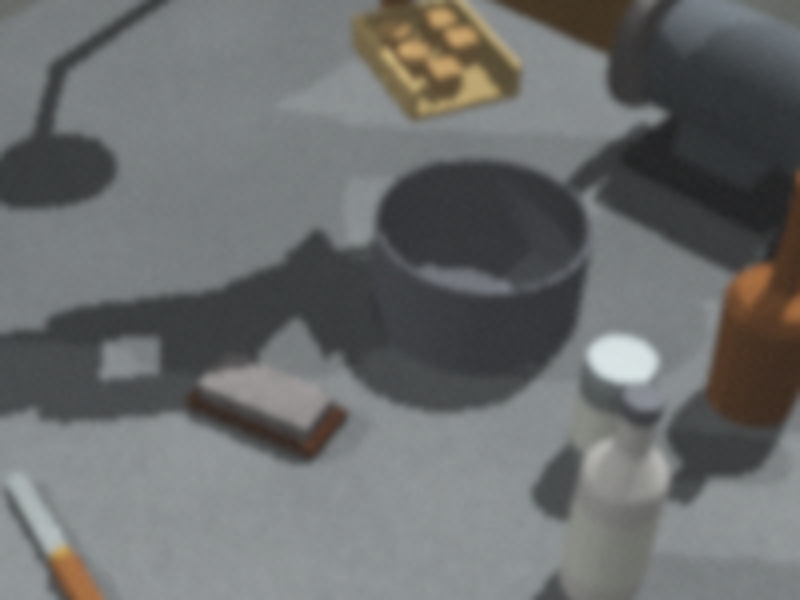

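View pics/t4.png

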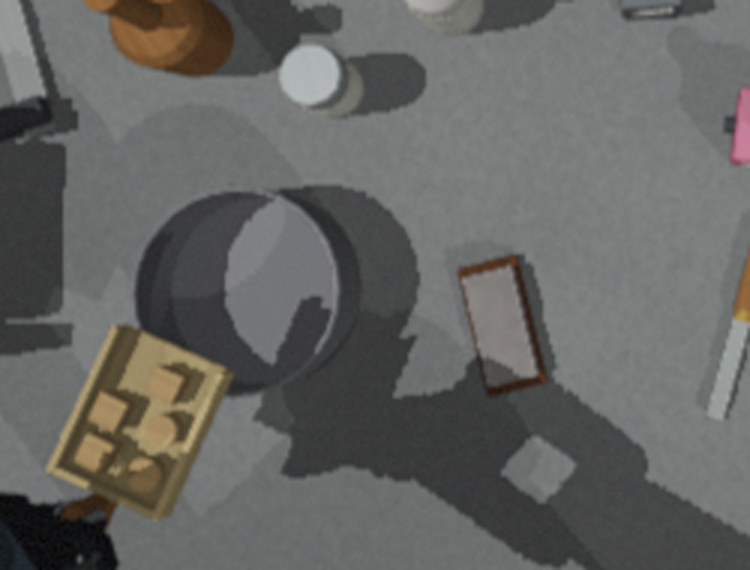

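The lip is over the tub's near edge as predicted. I'll tilt with the lip held 45 mm before the tub's centre.

{"fn": "drive_tool", "kwargs": {
  "rows": [
    [[4,-2,0,0.03,0.07,0,0],[9,-4,0,0.073,0.159,0,0],[15,-7,0,0.109,0.238,0,0],[22,-10,0,0.146,0.317,0,0],[26,-12,1,0.164,0.356,0,0],[30,-14,2,0.182,0.396,0,0],[34,-16,4,0.2,0.436,0,0],[38,-18,6,0.219,0.476,0,0],[42,-20,9,0.237,0.515,0,0],[47,-22,12,0.255,0.555,0,0],[52,-24,16,0.273,0.595,0,0],[57,-26,19,0.292,0.634,0,0]]
  ]
}}

```text
time_s: 8.45
ee_pos: [0.3011, 0.3941, 0.2426]
tool_rot: [0.428, -0.154, 0.69, 0.563]
wrist_force: [-0.1, 0.2, -2.2]
opening: 0.013
```

```bash
cat > look.py <<'E'
from h import *
import sys
n=sys.argv[1]
s=r.read_state();print(s["time_s"],s["ee_pos"],s["wrist_force"],s["opening"])
im=r.read_camera("scene")[:,:,::-1]; cv2.imwrite(f"pics/s{n}.png",cv2.resize(im[60:210,180:380],None,fx=4,fy=4,interpolation=cv2.INTER_CUBIC))
im=r.read_camera("top")[:,:,::-1]; cv2.imwrite(f"pics/t{n}.png",cv2.resize(im[150:340,50:300],None,fx=3,fy=3,interpolation=cv2.INTER_CUBIC))
E
python3 look.py 5
```

```text
8.45 [0.30109482 0.39413754 0.24263007] [-0.05433594  0.15789236 -2.20476907] 0.012988952954145715
```

View pics/s5.png

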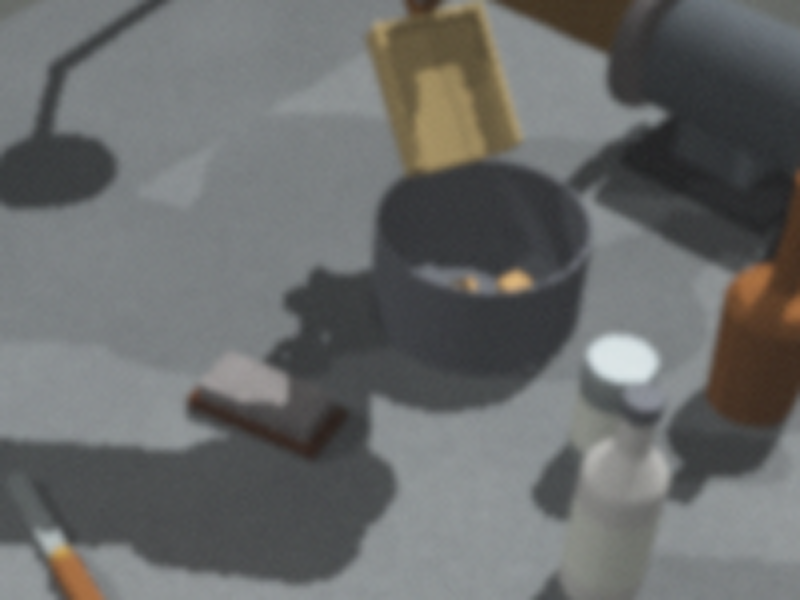

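View pics/t5.png

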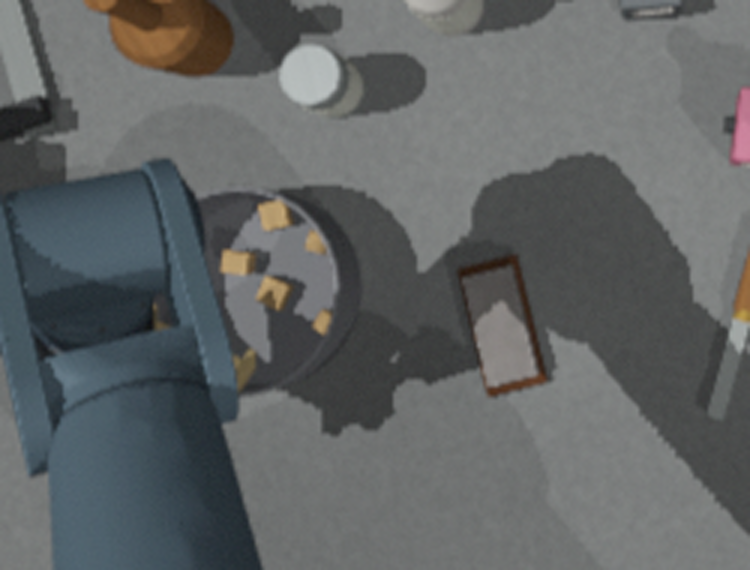

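The tray is empty. The top view shows five pieces in the tub, at (274,213), (316,242), (237,262), (273,293) and (321,321). I'll level the tray and carry it back.

{"fn": "drive_tool", "kwargs": {
  "rows": [
    [[-20,5,0,-0.08,-0.174,0,0],[-40,12,0,-0.16,-0.348,0,0],[-40,12,0,-0.24,-0.522,0,0],[-25,-5,0,-0.292,-0.634,0,0],[-5,-40,-5,-0.292,-0.634,0,0],[18,-85,-10,-0.292,-0.634,0,0],[42,-130,-19,-0.292,-0.634,0,0],[66,-177,-19,-0.292,-0.634,0,0],[90,-224,-19,-0.292,-0.634,0,0],[111,-266,-19,-0.292,-0.634,0,0],[125,-293,-19,-0.292,-0.634,0,0],[130,-303,-19,-0.292,-0.634,0,0]]
  ]
}}

```text
time_s: 10.05
ee_pos: [0.4308, 0.0903, 0.2233]
tool_rot: [0.595, -0.381, 0.596, 0.382]
wrist_force: [-0.7, 0.2, -2.4]
opening: 0.0131
```

```bash
python3 look.py 6; python3 -c "
from h import *
from scipy.spatial.transform import Rotation as Ro
print(Ro.from_quat(np.roll(r.read_state()['tool_rot'],-1)).as_matrix().round(3))"
```

```text
10.05 [0.43080879 0.09025676 0.22330748] [-0.69322086  0.21651677 -2.43831628] 0.013101889462777652
[[-0.001 -0.909  0.418]
 [ 0.001  0.418  0.909]
 [-1.     0.001  0.   ]]
```

View pics/s6.png

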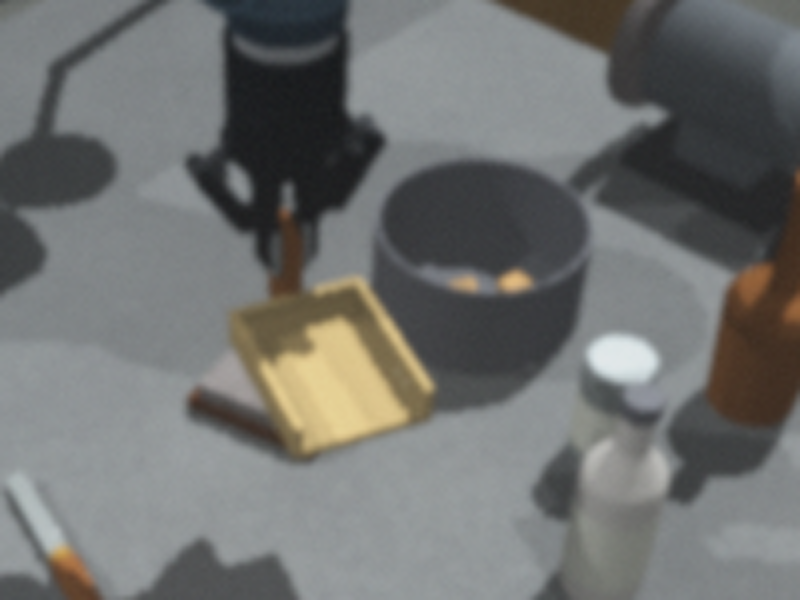

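View pics/t6.png

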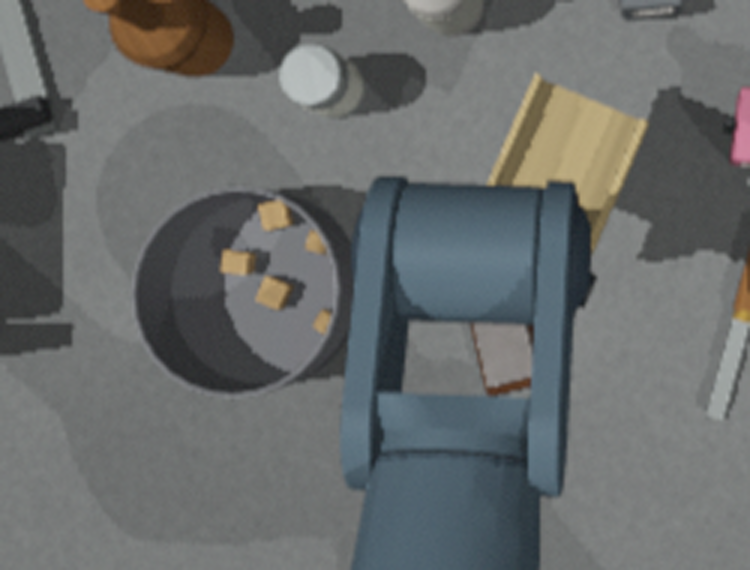

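All five are still in the tub and the tray hangs level. I'll lower it to where it stood, about 4 mm away from the stone.

{"fn": "drive_tool", "kwargs": {
  "rows": [
    [[2,-1,-15,0,0,0,0],[4,-1,-45,0,0,0,0],[4,-1,-80,0,0,0,0],[4,-1,-115,0,0,0,0],[4,-1,-140,0,0,0,0],[4,-1,-155,0,0,0,0],[4,-1,-163,0,0,0,0],[4,-1,-167,0,0,0,0],[4,-1,-169,0,0,0,0],[4,-1,-169,0,0,0,0]]
  ]
}}

```text
time_s: 11.4
ee_pos: [0.435, 0.0902, 0.0548]
tool_rot: [0.595, -0.382, 0.595, 0.382]
wrist_force: [-0.4, 0.7, -1.8]
opening: 0.013
```

```bash
python3 look.py 7
```

```text
11.4 [0.43502748 0.09017786 0.05476191] [-0.38713851  0.70592352 -1.76616712] 0.012980493939169599
```

View pics/s7.png

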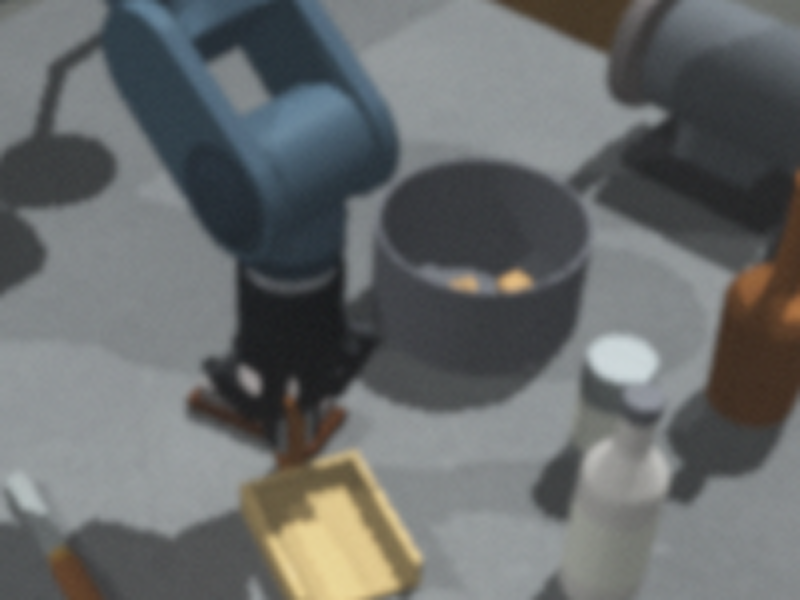

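The tray isn't carrying its own weight yet. I'll lower it the last 1–2 mm, release and rise.

{"fn": "drive_tool", "kwargs": {
  "rows": [
    [[0,0,-1,0,0,0,0],[0,0,-1.5,0,0,0,0],[0,0,-1.5,0,0,0,0],[0,0,-1.5,0,0,0,1],[0,0,-1.5,0,0,0,1],[0,0,-1.5,0,0,0,1],[0,0,-1.5,0,0,0,1],[0,0,-1.5,0,0,0,1],[0,0,20,0,0,0,1],[0,0,60,0,0,0,1],[0,0,110,0,0,0,1],[0,0,140,0,0,0,1]]
  ]
}}

```text
time_s: 13.0
ee_pos: [0.4354, 0.0902, 0.197]
tool_rot: [0.596, -0.383, 0.594, 0.381]
wrist_force: [-0.1, -0.2, 0.2]
opening: 0.0852
```

```bash
python3 look.py 8
```

```text
13.0 [0.43542499 0.0901984  0.19695469] [-0.05392601 -0.18502051  0.24499187] 0.08524770393030065
```

View pics/s8.png

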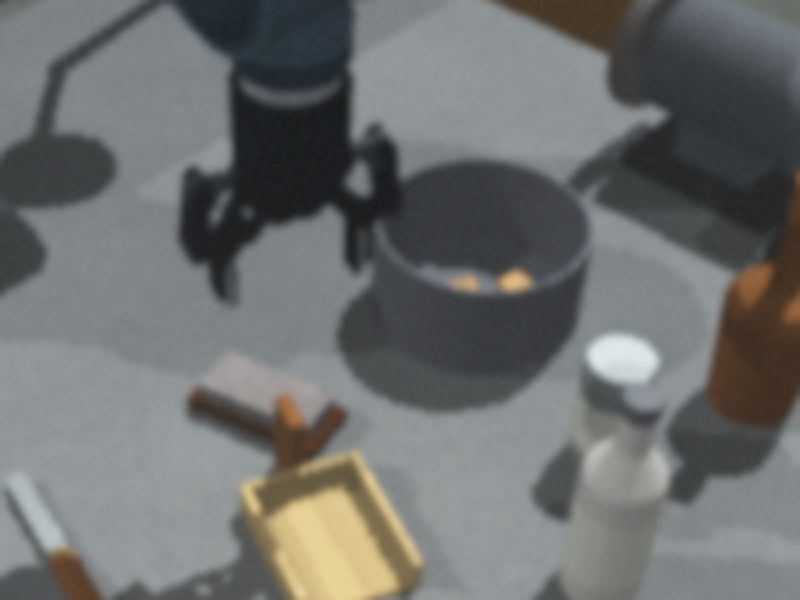

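The tray stands flat and the stone hasn't moved. Next I'll move above the plunger with the fingers shut.

{"fn": "drive_tool", "kwargs": {
  "rows": [
    [[45,-19,0,0,0,0,0],[95,-40,0,0,0,0,0],[145,-61,0,0,0,0,0],[195,-82,-5,0,0,0,0],[230,-97,-20,0,0,0,0],[249,-105,-40,0,0,0,0],[249,-105,-52,0,0,0,0],[249,-105,-60,0,0,0,0],[249,-105,-60,0,0,0,0]]
  ]
}}

```text
time_s: 14.22
ee_pos: [0.6825, -0.0142, 0.1335]
tool_rot: [0.595, -0.382, 0.595, 0.382]
wrist_force: [-0.6, 0.3, 0.1]
opening: 0.0001
```

```bash
python3 - <<'E'
from h import *
s=r.read_state();print(s["time_s"],s["ee_pos"],s["wrist_force"],s["opening"])
tip=s["ee_pos"]-[0,0,.014]
for n in("scene","top"):
    im=r.read_camera(n)[:,:,::-1];u,v=map(int,proj(n,tip));print(n,u,v,proj(n,[.684,-.0145,.092]))
    x0,y0=u-50,v-45;cv2.imwrite(f"pics/{n}9.png",cv2.resize(im[y0:y0+75,x0:x0+100],None,fx=6,fy=6,interpolation=cv2.INTER_CUBIC))
E
```

```text
14.225 [ 0.68245532 -0.01416239  0.13347672] [-0.59184377  0.32404154  0.07924796] 0.00014383360474600417
scene 295 219 (np.float64(295.22451214022277), np.float64(226.41636050158203))
top 265 135 (np.float64(265.63186294768707), np.float64(136.94722026100894))
```

View pics/scene9.png

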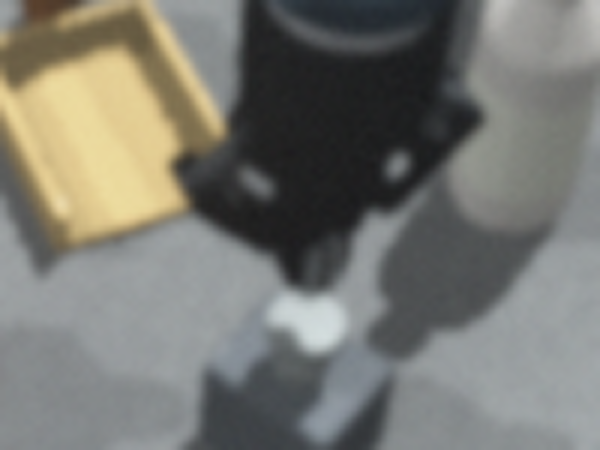

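{"fn": "drive_tool", "kwargs": {
  "rows": [
    [[1,0,-15,0,0,0,0],[1,0,-25,0,0,0,0],[1,0,-30,0,0,0,0],[1,0,-34,0,0,0,0],[1,0,-36,0,0,0,0],[1,0,-38,0,0,0,0],[1,0,-38,0,0,0,0]]
  ]
}}

```text
time_s: 15.2
ee_pos: [0.6846, -0.0148, 0.0966]
tool_rot: [0.595, -0.382, 0.595, 0.382]
wrist_force: [-3.3, 0.5, 5.1]
opening: -0.0
```

{"fn": "drive_tool", "kwargs": {
  "rows": [
    [[0,0,-1,0,0,0,0],[0,0,-2,0,0,0,0],[0,0,-2.5,0,0,0,0],[0,0,-2.5,0,0,0,0]]
  ]
}}

```text
time_s: 15.7
ee_pos: [0.6847, -0.0148, 0.0943]
tool_rot: [0.595, -0.382, 0.595, 0.382]
wrist_force: [-3.4, 0.8, 5.9]
opening: -0.0001
```

{"fn": "drive_tool", "kwargs": {
  "rows": [
    [[0,0,-0.8,0,0,0,0],[0,0,-1.5,0,0,0,0],[0,0,-1.5,0,0,0,0]]
  ]
}}

```text
time_s: 16.08
ee_pos: [0.6848, -0.0148, 0.094]
tool_rot: [0.595, -0.382, 0.595, 0.382]
wrist_force: [-7.3, 1.4, 11.0]
opening: -0.0001
```

The force jumped to 11 N and the height stalled at 0.094, the predicted stop. I'll rise clear.

{"fn": "drive_tool", "kwargs": {
  "rows": [
    [[0,0,6,0,0,0,0],[0,0,16,0,0,0,0],[0,0,40,0,0,0,0],[0,0,80,0,0,0,0],[0,0,120,0,0,0,0],[-40,0,150,0,0,0,0],[-90,0,170,0,0,0,0],[-140,0,180,0,0,0,0],[-190,-30,190,0,0,0,0],[-230,-60,190,0,0,0,0],[-230,-60,190,0,0,0,0],[-230,-60,190,0,0,0,0]]
  ]
}}

```text
time_s: 17.58
ee_pos: [0.455, -0.0749, 0.2825]
tool_rot: [0.596, -0.382, 0.595, 0.381]
wrist_force: [0.3, -0.1, 0.4]
opening: 0.0004
```

```bash
python3 - <<'E'
from h import *
s=r.read_state();print(s["time_s"],s["ee_pos"],s["wrist_force"])
for n in("scene","top"):
    im=r.read_camera(n)[:,:,::-1];cv2.imwrite(f"pics/{n}10.png",cv2.resize(im,(800,600),interpolation=cv2.INTER_CUBIC))
E
```

```text
17.575 [ 0.45501231 -0.07489775  0.28254718] [ 0.30777292 -0.13676263  0.42591664]
```

View pics/scene10.png

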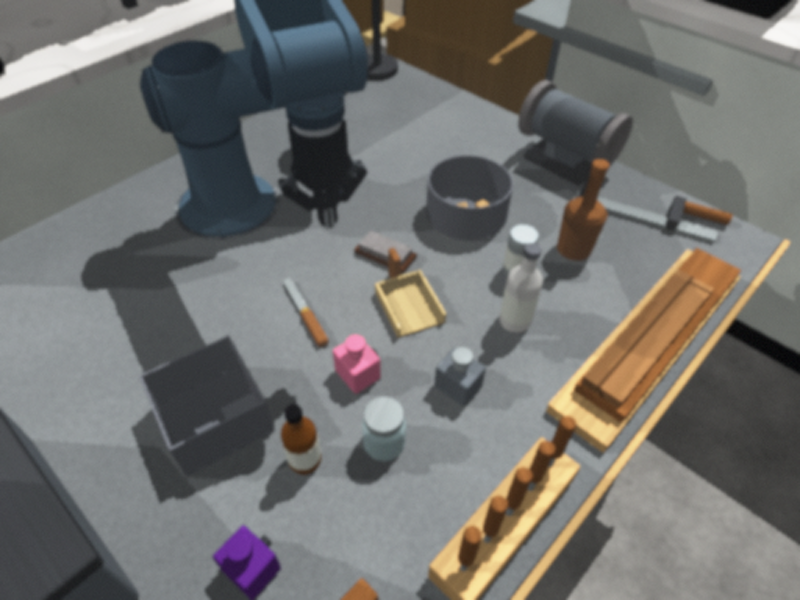

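View pics/top10.png

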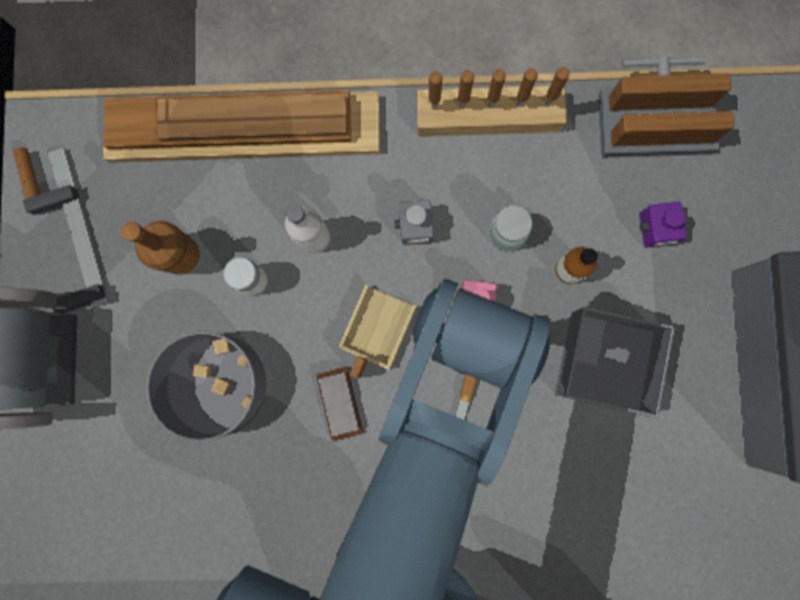

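The plunger is up again, with its head at (462,355) in the scene view, as at the start. The five pieces are in the tub, the tray is back at (378,328) in the top view, and nothing else has moved.

```bash
python3 -c "
from plant import r
print(r.job_done())"
```

```text
the job is handed in; nothing more can be done
None
```

The job is done and handed in at about 17.6 s of the 67 s allowed. I picked the tray up by its fin and poured all five offcuts into the round tub. I then set the tray back about 4 mm from where it stood, pressed the plunger to its stop, and moved the arm clear.

- **Offcuts and tray:** the last pictures show five pieces in the round tub and the empty tray flat on the bench.
- **Plunger:** the stop showed as a force jump from 5.9 to 11 N, with the tool stalled at the predicted height. In the last pictures the plunger is up again.
- **Bystanders:** they look unmoved in the pictures. I compared them by eye and didn't measure them.
- **Arm:** it touches nothing, and the wrist force is near zero.

No check failed. The one disagreement was a 2–5 mm mismatch between the two camera views when I first measured the tray and plunger, and it didn't affect the grasp or the press.

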